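Free the locked sample tray of the stamp comparator

ROBOT

A 6-joint arm with a two-finger parallel gripper is mounted at the origin on the work surface. World frame = base frame: x ahead of the robot, y to its left, z up, the work surface at z = 0. Lengths are in m, angles in degrees, forces in N, time in s.
With the tool pointing down it reaches from about 0.3 to 0.75 m from the base axis. Payload 8.5 kg.
Tool frame: the origin (TCP) lies at the very end of the fingers, on their centre line; the grasp point (between the pads) lies 19 mm behind it (env.hold_point_z is the distance from the TCP to the grasp point, in m); z points along the fingers, y is the line along which they close (so a half turn about z gives the same grasp; the last joint's range is limited). The gripper opens to 85 mm and grips with 20 to 120 N. Pads are 22 mm wide; open, the fingers measure 114 mm over their backs; the gripper's body (76 mm by 85 mm) begins 54 mm behind the grasp point. The pads swing forward as they close: fully open they stand 13 mm farther back than shut.
Start: joints at [61.461, 21.807, 74.336, -0, 83.858, -12.336], TCP at [0.153, 0.528, 0.231] pointing down, gripper open.
Joint ranges: [-178.18, 178.18], [-50.72, 133.34], [12.68, 142.11], [-81.47, 261.47], [9.98, 163.14], [-165.26, 165.26]. Speed limits (degrees/s): [136.94, 136.94, 180, 180, 180, 180].

INTERFACE

Orientations are given as a 3x3 rotation matrix whose columns are the frame's x, y, z axes.
In Python, from rig import env, optics gives the robot as it stands.
- The arm moves only by the shell command python3 -m jog 'ROWS' [OPENING] [FORCE]. ROWS is JSON, a list of rows, each an object with "linear": the shift along the tool's x, y, z in units of 40 mm (1.0 is 40 mm), a list of three; "roll": the turn about the tool's z in units of 5 degrees (1.0 is 5 degrees). A call has 1 to 12 rows; each row shifts and turns the commanded pose from where the row before left it, along the tool's axes as they then stand; what a row does not reach is not made up. A row lasts 1/12 s, in which the tool goes at most 41.7 mm and 7.16 degrees, less where a joint would pass 70% of its speed; a pose out of reach is approached as far as the arm can. A call is refused whole if a number of a shift passes 1 or a number of a turn 1, either way. A call with a gripper value outside its range is refused whole. OPENING is the opening, from -1 (shut) to 1 (fully open), set as the call begins (- or left out, the last holds). The fingers move at their own pace and stop on an object; FORCE is the grip in N (left out, the last holds). Time passes only in rows, so rows that do not move let the fingers close. It gives the time, the measured TCP pose, the force, the opening and the grip force at its end, in the units of the state.
- env.observe(): the state, without advancing time (a new reading comes with each control period).
- optics.get_image(name): name is "scene" or "top"; returns the picture (384x512x3 uint8, red, green, blue); there is no depth.
- optics.calibration(name): a dict with "fov_y" (degrees; the focal length in pixels is half the picture's height over the tangent of half this angle, whatever the lens; pixels are square), "cx", "cy" (the principal point, pixels), "T" (4x4, takes a point from camera to world coordinates). Camera axes: x right, y down, z forward; pixel columns grow to the right and rows downward; lengths in m; the calibration is good to about 2 mm. A picture is of the moment at which its call begins. calibration takes no time and is no camera call.
- env.close_job(): hands the job in; it is judged then, once.
The state is a dict: "time_s": time; "q": joint angles; "qvel": joint speeds; "joint_efforts": joint torques, N m; "position": TCP position; "tool_rot": TCP orientation; "ft_force": force on the tool from outside, world axes, zero at the start; "wrist_torque": the same for the moment, N m; "grip_width": finger opening in m; "gripper_force": force on a finger pad.
Only numpy, scipy, OpenCV 4.12 (cv2) and the standard library are available. Lean on these libraries where they do the work, as an engineer would, in place of code of your own. Each camera call takes 0.05 s, during which the arm holds its last target. There are 200 camera calls.

TASK

Free the sample tray of the wedge-shaped comparator: turn the black knob on its sloping face clockwise until it clicks past its detent and stays over at its stop, which swings the shutter off the small hole. Then take the release pin from its stand and push it through that hole, square to the face, until the hidden latch trips and the tray springs out of the front. Put the pin back in its stand, fully down, and leave the other things on the bench standing where they are.

Things in the scene. Friction and masses are not known exactly. Their poses are not given: they have to be found in the camera images.
- console: Comparator, fixed: grey wedge 170 (x) by 250 (y) mm, 40 high in front (-x), 159 at the back, aluminium face sloping 35 degrees. Origin: centre of underside, z up. In its frame the face's outward normal is (-0.574, 0, 0.819), up-slope (0.819, 0, 0.574). Knob (+y side) and access hole lie 48 mm apart, level with each other; a flat dark window fills the -y side.
- knob_grip (a point): Grip point of the black knob, on its axis 34 mm above the face; turns with the knob: z out of the face, x along the grip bar, y across it. Bar 42 long, 14 thick, 12 to 42 mm above the face, on a hub 42 mm across. Fixed to the knob is a flat steel shutter, a 128 degree sector of 62 mm radius, 4 to 7 mm above the face, that covers the hole until the click.
- knob (a joint): Knob turn, rad, 0 to 2.12, growing clockwise seen facing the face; at 0 the bar points up-slope. Friction 0.05 N m; from 1.45 a detent adds up to 0.2 N m, crest at 1.8. Let go below 1.45 it stays; from there to about 1.65 it springs back to 1.45; past about 1.95 it snaps to the stop at 2.12 and stays. A wrist turning less than 2 rad must regrasp. The hole is free only at the stop.
- hole (a point): Centre of the mouth of the access hole: 12 mm wide, 2 mm chamfer, square to the face through its 14 mm plate; the point's axes are the console's, not the face's. The hidden latch pad starts 20 mm in from the mouth, pushes back with 3 to 9 N, lets the tray go when pushed in about 7 mm (27 mm from the mouth), and stops dead at 31 mm.
- tray (a joint): How far the white sample tray is out of the front of the comparator, m: 0 shut, 0.035 sprung out (towards the console's -x, low at the front, panel 118 by 27 mm). It cannot be pulled.
- pin: Release pin, loose, 50 g: steel shank 8 mm across, 85 long, then a round grey handle 16 across, 45 long. Starts upright in its stand. Origin: centre of the shank's free end (the foot, which pokes); z along the pin towards the handle, which spans z = 85 to 130 mm.
- stand: The pin's stand, fixed: an aluminium block 56 by 56 by 50 mm with one central upright hole, 12 mm wide (3 mm chamfer), 42 mm deep. Origin: centre of its underside; hole floor 8 mm above it, where the pin's foot rests.
- dropper: Bystander: green dropper bottle, 40 mm across, 85 mm high, upright. Origin: centre of its underside. It and the stand may swap sides.
- jar: Bystander: glass jar, 70 mm across, 85 mm high, upright. Origin: centre of its underside.
- beaker: Bystander: glass beaker, 56 mm across, 70 mm high, upright. Origin: centre of its underside.
- handstamp: Bystander: black hand stamp, 44 mm across, 84 mm high, upright. Origin: centre of its underside.
- inkpad: Bystander: flat black ink pad case, 60 by 45 by 14 mm. Origin: centre of its underside.
- slidecase: Bystander: flat clear slide case, 80 by 30 by 12 mm. Origin: centre of its underside.
- magnifier: Bystander: brass magnifier lying flat, lens ring 54 mm across, handle 85 mm long. Origin: on its underside near the middle, where lens (+x) is 60 mm away.

How it is judged:
By the outcome, as a careful person would: the job done as asked, in the order asked, and still so for the second after the job is handed in, with the robot touching nothing.
It also fails if it takes over 72 s, if anything falls off the work surface, if the arm or the gripper's body presses on something with over 40 N, if the wrist force passes 120 N, or if a joint passes its speed limit or range.

## Working session

There is one attempt and no reset: what is moved stays moved. The work goes in short steps, Python scripts to look and compute and a shell command to move; the robot and the scene stay as the last step left them, time stands still between calls to the robot, and variables do not carry over. Pictures are saved under pics/ and viewed, at most 10 in all, crops included, and the job is handed in when it is done.

```bash
ls; mkdir -p pics; python3 - <<'E'
from rig import env, optics
import cv2, numpy as np
print(env.observe(), env.hold_point_z)
for n in ("scene","top"):
    im=optics.get_image(n); cv2.imwrite(f"pics/{n}0.png",im[:,:,::-1]); c=optics.calibration(n); print(n,c)
E
```

```text
pics
{'time_s': 0.0, 'q': array([ 6.14619509e+01,  2.18409455e+01,  7.43867077e+01, -1.16426888e-04,
        8.38575006e+01, -1.23363266e+01]), 'qvel': array([-0.04576581,  0.07352031, -0.08032574, -0.02571138,  0.02519126,
        0.08238534]), 'joint_efforts': array([ 2.41075519e-03, -4.48459697e+01, -2.31280249e+01, -7.66015160e-05,
        4.75862733e-03, -1.00290822e-05]), 'position': array([0.15332037, 0.52788176, 0.2307007 ]), 'tool_rot': array([[-9.60285247e-01,  2.79019251e-01, -7.08251314e-04],
       [ 2.79019971e-01,  9.60284410e-01, -1.30660239e-03],
       [ 3.15555476e-04, -1.45232726e-03, -9.99998896e-01]]), 'ft_force': array([ 0.17030257,  0.06899137, -0.2149875 ]), 'wrist_torque': array([ 0.05576703, -0.04069741, -0.03281842]), 'gripper_force': 0.0, 'grip_width': 0.08501651417212311} 0.0187
scene {'fov_y': 53.583929301868714, 'cx': 259.5092179638041, 'cy': 198.48601298839478, 'T': array([[ 0.35001108,  0.5972125 , -0.72168516,  1.31563814],
       [ 0.93643717, -0.24283957,  0.25320814, -0.27219909],
       [-0.02403465, -0.76443847, -0.64424853,  0.78325942],
       [ 0.        ,  0.        ,  0.        ,  1.        ]])}
top {'fov_y': 51.12152386700981, 'cx': 251.7402674418233, 'cy': 192.5135207721078, 'T': array([[-0.02999714, -0.97958408,  0.1987843 ,  0.33590859],
       [-0.99951136,  0.03114508,  0.00264984,  0.01535996],
       [-0.00878689, -0.19860768, -0.98003968,  1.16817565],
       [ 0.        ,  0.        ,  0.        ,  1.        ]])}
```

View pics/scene0.png

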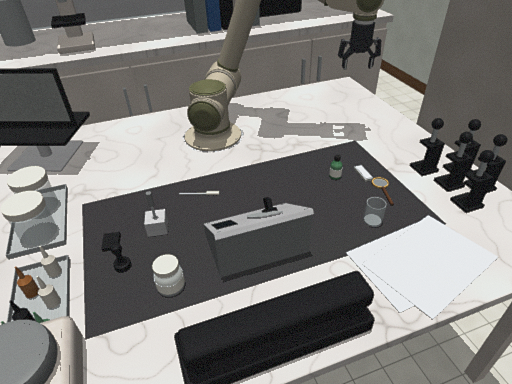

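View pics/top0.png

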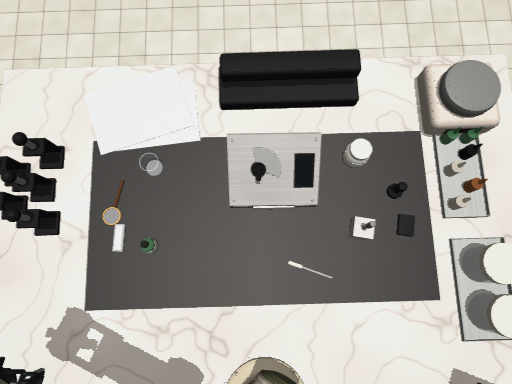

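```bash
python3 -m jog --help; python3 -m jog
```

```text
invalid input: not JSON, or not a number
invalid input
```

The scene view shows the console at about (260,235), the pin in its stand at (154,222), the jar and the hand stamp. In the top view the console spans (228–321, 132–208), with the knob at (258,170). The stand is at (364,227), with the ink pad beside it and the jar above. I'll take zoomed crops next.

```bash
python3 - <<'E'
import cv2, numpy as np
t=cv2.imread("pics/top0.png"); s=cv2.imread("pics/scene0.png")
c=lambda im,x,y,w,h,k:cv2.resize(im[y:y+h,x:x+w],None,fx=k,fy=k,interpolation=cv2.INTER_CUBIC)
cv2.imwrite("pics/c1.png",c(t,222,125,106,90,6))
cv2.imwrite("pics/c2.png",np.hstack([c(t,340,203,50,50,8),c(s,130,185,50,50,8)]))
E
```

```text
(no output)
```

View pics/c1.png

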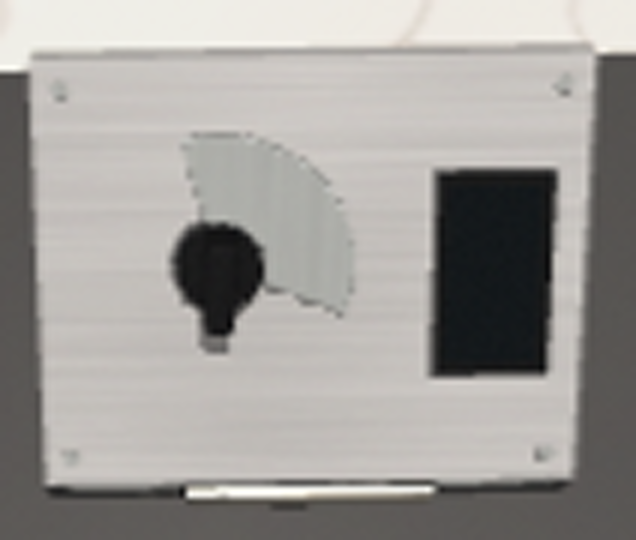

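View pics/c2.png

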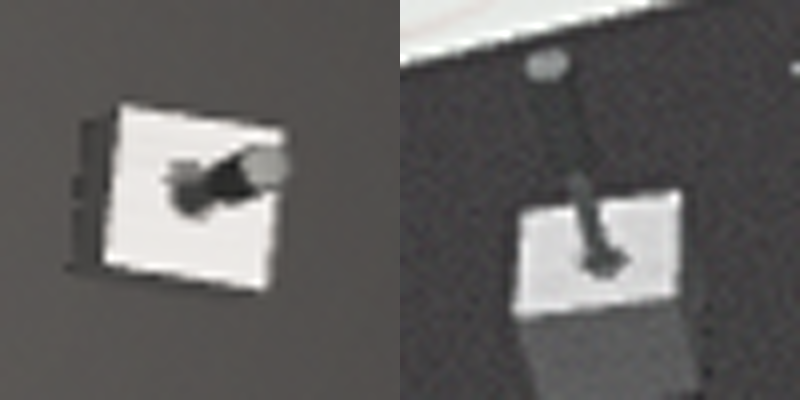

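Crop 1 gives the face corners at (30,52), (594,45), (572,482) and (47,487). The shutter arc runs (182,145)→(343,315), and the bar end is at (215,345). Crop 2 gives the stand-top corners in both views and the pin handle top at (267,165) top and (147,65) scene.

```bash
cat > h.py <<'E'
import numpy as np, cv2
from rig import env, optics
from scipy.optimize import least_squares
def proj(n,P):
    c=optics.calibration(n); f=192/np.tan(np.radians(c["fov_y"]/2)); T=c["T"]
    q=(np.atleast_2d(P)-T[:3,3])@T[:3,:3]
    return np.c_[c["cx"]+f*q[:,0]/q[:,2], c["cy"]+f*q[:,1]/q[:,2]]
def ray(n,uv,z):
    c=optics.calibration(n); f=192/np.tan(np.radians(c["fov_y"]/2)); T=c["T"]
    d=T[:3,:3]@np.array([(uv[0]-c["cx"])/f,(uv[1]-c["cy"])/f,1]); return T[:3,3]+d*(z-T[2,3])/d[2]
def Rz(a): return np.array([[np.cos(a),-np.sin(a),0],[np.sin(a),np.cos(a),0],[0,0,1]])
def full(p,k,o): return (np.array(p,float)+.5)/k-.5+np.array(o)
s35,c35=np.sin(np.radians(35)),np.cos(np.radians(35))
N=np.array([-s35,0,c35]); U=np.array([c35,0,s35])
F0=np.array([-.085,0,.04])
E
python3 - <<'E'
from h import *
C=full([(30,52),(594,45),(572,482),(47,487)],6,(222,125))
L=np.array([(.085,.125,.159),(.085,-.125,.159),(-.085,-.125,.04),(-.085,.125,.04)])
w=lambda p,X: X@Rz(p[2]).T+[p[0],p[1],0]
r=least_squares(lambda p:(proj("top",w(p,L))-C).ravel(),[.55,0,0]); p=r.x
print("console",p,np.degrees(p[2]),"res",r.fun.round(2)); print("scene back corners",proj("scene",w(p,L[:2])).round(1))
A=full([(182,145),(228,133),(300,165),(335,205),(352,270),(343,315)],6,(222,125))
# intersect rays with shutter plane in console frame
def onface(uv,h):
    a=ray("top",uv,0);b=ray("top",uv,.3)
    a,b=[(q-[p[0],p[1],0])@Rz(p[2]) for q in (a,b)]
    t=((F0+h*N-a)@N)/((b-a)@N); q=a+t*(b-a)-F0; return q@U,q[1]
Q=np.array([onface(a,.007) for a in A])
r2=least_squares(lambda c:np.hypot(*(Q-c).T)-.062,Q.mean(0)-[.04,-.02]); k=r2.x
print("knob axis (upslope,y)",k,"res mm",(r2.fun*1e3).round(1))
a=Q-k; print("angles cw from up",np.degrees(np.arctan2(-a[:,1],a[:,0])).round(0))
print("bar end",np.array(onface(full((216,348),6,(222,125)),.042))-k)
K=F0+k[0]*U+[0,k[1],0]; H=K+[0,-.048,0]
print("knob foot world",w(p,K),"grip",w(p,K+.034*N),"hole",w(p,H),"proj hole crop",(proj("top",w(p,H))-[222,125])*6)
S={"top":full([(120,103),(286,130),(270,291),(104,263)],8,(340,203)),"scene":full([(120,212),(280,192),(280,298),(115,317)],8,(130,185))}
for n in S: print(n,np.mean([ray(n,u,.05) for u in S[n]],0), np.array([ray(n,u,.05)[:2] for u in S[n]]).round(4).tolist())
print("pin top",ray("top",full((267,165),8,(340,203)),.138),ray("scene",full((147,65),8,(130,185)),.138))
for n,u,z in [("jar",(359,149),.085),("hs",(402,187),.084),("ink",(405,225),.014),("spat",(310,270),.0)]: print(n,ray("top",u,z))
E
```

```text
console [ 0.61295235 -0.04285981 -0.01957491] -1.1215596056074784 res [-0.23  0.81  0.4   0.76  0.04 -0.93 -0.23 -0.73]
scene back corners [[312.3 208.3]
 [213.5 234. ]]
knob axis (upslope,y) [0.10968485 0.04326281] res mm [-1.5  2.2 -0.3 -0.7 -0.2  0.5]
angles cw from up [-14.   5.  38.  61.  91. 112.]
bar end [-0.02462928  0.0006193 ]
knob foot world [6.18646795e-01 2.99804081e-04 1.02912643e-01] grip [0.59914893 0.00068152 0.13076381] hole [ 0.61770726 -0.047691    0.10291264] proj hole crop [[318.440732   259.57980684]]
top [ 0.45447282 -0.29114128  0.05      ] [[0.488, -0.2678], [0.4767, -0.3249], [0.4209, -0.3142], [0.4323, -0.2577]]
scene [ 0.45486121 -0.29063288  0.05      ] [[0.4213, -0.3142], [0.4323, -0.2578], [0.4889, -0.2674], [0.4769, -0.3231]]
pin top [ 0.45450608 -0.29097602  0.138     ] [ 0.4558628  -0.29063336  0.138     ]
jar [ 0.67065992 -0.28651125  0.085     ]
hs [ 0.55815033 -0.39581785  0.084     ]
ink [ 0.46069477 -0.41932434  0.014     ]
spat [ 0.34203834 -0.14090203  0.        ]
```

```bash
cat >> h.py <<'E'
PC=np.array([0.61295,-0.04286]); YAW=-0.0196; KN=np.array([.1085,.0433])
w=lambda X: np.asarray(X)@Rz(YAW).T+[PC[0],PC[1],0]
Kf=F0+KN[0]*U+[0,KN[1],0]; Hf=Kf+[0,-.048,0]
def tcp(th,gap=0,h=.025,rc=.015,a=.011,b=.0145):
    d=np.sin(th)*np.array([0,-1,0])+np.cos(th)*U; t=np.cos(th)*np.array([0,-1,0])-np.sin(th)*U
    off=.007+a*np.sin(th)*c35+b*abs(np.cos(th)) if th<np.pi/2 else .007+a*np.sin(th)*c35+b*abs(np.cos(th))
    sy=1 if np.cos(th)>=0 else -1   # y side of contacting corner
    dc=-a*np.cos(th)*c35+sy*b*np.sin(th)
    return w(Kf+h*N+d*(rc-dc)-t*(off+gap))
def units(P,Q=None):  # world P (from Q or now) in tool units
    o=env.observe(); Q=o["position"] if Q is None else Q
    return ((np.array(P)-Q)@o["tool_rot"]/.04).round(3)
def cu(dP): return (np.array(dP)@Rz(YAW)*[-1,1,-1]/.04).round(3)  # world shift -> units once aligned
E
python3 - <<'E'
from h import *
P=tcp(0,.02); print(P, units(P), units([*P[:2],.25]))
W=[tcp(x) for x in np.r_[0:2.3:.15]]
print(np.array(W).round(4)); print(cu(np.diff(W,axis=0)))
E
```

```text
[0.62381718 0.04174327 0.1364838 ] [-14.687  -8.387   2.364] [-14.686  -8.39   -0.474]
[[ 6.234e-01  2.170e-02  1.365e-01]
 [ 6.241e-01  1.940e-02  1.370e-01]
 [ 6.245e-01  1.700e-02  1.373e-01]
 [ 6.246e-01  1.450e-02  1.374e-01]
 [ 6.243e-01  1.200e-02  1.372e-01]
 [ 6.238e-01  9.600e-03  1.369e-01]
 [ 6.230e-01  7.400e-03  1.364e-01]
 [ 6.219e-01  5.200e-03  1.356e-01]
 [ 6.206e-01  3.400e-03  1.347e-01]
 [ 6.190e-01  1.700e-03  1.337e-01]
 [ 6.173e-01  4.000e-04  1.325e-01]
 [ 6.149e-01 -2.960e-02  1.312e-01]
 [ 6.129e-01 -3.030e-02  1.298e-01]
 [ 6.109e-01 -3.050e-02  1.284e-01]
 [ 6.089e-01 -3.050e-02  1.270e-01]
 [ 6.069e-01 -3.000e-02  1.256e-01]]
[[-0.018 -0.058 -0.013]
 [-0.011 -0.061 -0.007]
 [-0.003 -0.062 -0.002]
 [ 0.004 -0.062  0.003]
 [ 0.012 -0.06   0.008]
 [ 0.019 -0.057  0.013]
 [ 0.026 -0.053  0.018]
 [ 0.032 -0.048  0.023]
 [ 0.038 -0.041  0.026]
 [ 0.042 -0.034  0.03 ]
 [ 0.046 -0.751  0.032]
 [ 0.049 -0.017  0.034]
 [ 0.05  -0.008  0.035]
 [ 0.051  0.001  0.036]
 [ 0.05   0.01   0.035]]
```

```bash
cat >> h.py <<'E'
def kn(psi,b,gap=0,h=.034,rc=.014):
    th=np.arctan2(np.sin(psi)/c35,np.cos(psi)) 
    d=np.sin(th)*np.array([0,-1,0])+np.cos(th)*U; t=np.cos(th)*np.array([0,-1,0])-np.sin(th)*U
    return th,w(Kf+h*N+d*rc-t*(.007+gap)+b*np.array([np.sin(psi),np.cos(psi),0]))
def R0(psi=0): # tool rot aligned to console, rolled psi about tool z
    return Rz(YAW)@np.diag([-1,1,-1.])@Rz(psi)
E
python3 - <<'E'
from h import *
_,P=kn(0,.0145,.025); print(P, units([*P[:2],.25]),P[2])
E
python3 -m jog '[{"linear":[-0.9,-0.5,0],"roll":-0.755},{"linear":[-0.9,-0.5,0],"roll":-0.755},{"linear":[-0.9,-0.5,0],"roll":-0.755},{"linear":[-0.9,-0.5,0],"roll":-0.755}]' -1 60
```

```text
[0.61055529 0.04700419 0.13811428] [-14.331  -8.356  -0.474] 0.13811428295882888
time_s: 0.43
position: [0.2806, 0.4219, 0.2312]
tool_rot: [[-1.0, 0.015, -0.001], [0.015, 1.0, -0.0], [0.001, -0.001, -1.0]]
ft_force: [0.2, 1.2, 0.7]
grip_width: 0.039
gripper_force: 0.0
```

```bash
python3 -m jog '[{"linear":[-0.68,-0.77,0]},{"linear":[-0.68,-0.77,0]},{"linear":[-0.68,-0.77,0]},{"linear":[-0.68,-0.77,0]},{"linear":[-0.68,-0.77,0]},{"linear":[-0.68,-0.77,0]},{"linear":[-0.68,-0.77,0]},{"linear":[-0.68,-0.77,0]},{"linear":[-0.68,-0.77,0]},{"linear":[-0.68,-0.77,0]},{"linear":[-0.68,-0.77,0]},{"linear":[0,0,0]}]' -1 60
python3 - <<'E'
from h import *
_,P=kn(0,.0145,.025); print(P, units(P), env.observe()["ft_force"], env.observe()["q"])
E
```

```text
[0.61055529 0.04700419 0.13811428] [-8.389 -9.246  2.327] [0.23157546 1.20140746 0.65993526] [ 4.29622605e+01  1.74801831e+01  8.10218367e+01  5.12035688e-05
  8.15397965e+01 -4.61821068e+01]invalid input
```

```bash
python3 -m jog '[{"linear":[-0.7,-0.77,0],"roll":0},{"linear":[-0.7,-0.77,0],"roll":0},{"linear":[-0.7,-0.77,0],"roll":0},{"linear":[-0.7,-0.77,0],"roll":0},{"linear":[-0.7,-0.77,0],"roll":0},{"linear":[-0.7,-0.77,0],"roll":0},{"linear":[-0.7,-0.77,0],"roll":0},{"linear":[-0.7,-0.77,0],"roll":0},{"linear":[-0.7,-0.77,0],"roll":0},{"linear":[-0.7,-0.77,0],"roll":0},{"linear":[-0.7,-0.77,0],"roll":0},{"linear":[0,0,0],"roll":0}]' -1 60
python3 - <<'E'
from h import *
_,P=kn(0,.0145,.025); o=env.observe(); print(units(P), o["ft_force"], o["q"].round(1),o["grip_width"],o["position"])
im=optics.get_image("top"); cv2.imwrite("pics/t2.png",cv2.resize(im[110:225,200:345,::-1],None,fx=5,fy=5,interpolation=2))
E
```

```text
time_s: 1.43
position: [0.585, 0.0732, 0.2298]
tool_rot: [[-1.0, 0.025, -0.0], [0.025, 1.0, -0.001], [0.0, -0.001, -1.0]]
ft_force: [-0.3, 0.2, -1.1]
grip_width: 0.0
gripper_force: 0.0
[-0.656 -0.635  2.294] [-0.31950372  0.2404639  -1.08471055] [ -4.3  25.9  67.9  -0.1  86.2 -92.9] 1.0809527891135294e-05 [0.5849787  0.07319929 0.22983803]
```

```bash
python3 -m jog '[{"linear":[-0.32,-0.31,0.2],"roll":0},{"linear":[-0.33,-0.32,0.4],"roll":0},{"linear":[0,0,0.5],"roll":0},{"linear":[0,0,0.6],"roll":0},{"linear":[0,0,0.6],"roll":0},{"linear":[0,0,0],"roll":0},{"linear":[0,0,0],"roll":0}]' -1 60
python3 -m jog '[{"linear":[0,-0.1,0],"roll":0},{"linear":[0,-0.1,0],"roll":0},{"linear":[0,-0.1,0],"roll":0},{"linear":[0,-0.08,0],"roll":0},{"linear":[0,0,0],"roll":0}]' -1 60
python3 - <<'E'
from h import *
_,P=kn(0,.0145,0); o=env.observe(); print(units(P), o["ft_force"])
im=optics.get_image("top"); cv2.imwrite("pics/t3.png",cv2.resize(im[110:225,200:345,::-1],None,fx=5,fy=5,interpolation=2))
E
```

```text
time_s: 2.07
position: [0.6065, 0.0536, 0.1388]
tool_rot: [[-1.0, 0.018, -0.002], [0.018, 1.0, 0.0], [0.002, 0.0, -1.0]]
ft_force: [-0.6, 0.3, -0.3]
grip_width: 0.0001
gripper_force: 0.0
time_s: 2.48
position: [0.6069, 0.037, 0.14]
tool_rot: [[-1.0, 0.02, 0.001], [0.02, 1.0, -0.0], [-0.001, -0.0, -1.0]]
ft_force: [1.3, -0.1, -0.9]
grip_width: 0.0002
gripper_force: 0.0
[-0.087 -0.374  0.046] [ 1.29206818 -0.0816575  -0.90636852]
```

View pics/t3.png

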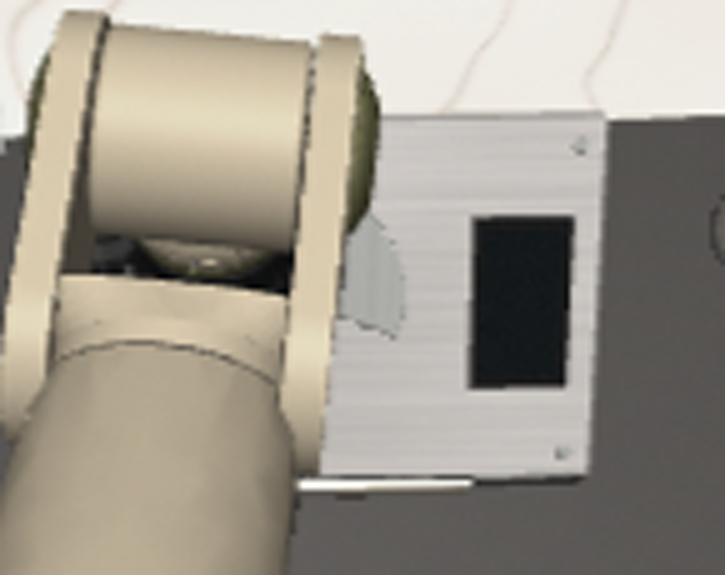

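The arm hides the knob here, but the shutter's edge is visible at (398,338). I'll creep in until I feel contact.

```bash
J="python3 -m jog"; python3 -m jog '[{"linear":[-0.04,-0.09,0.01],"roll":0},{"linear":[-0.04,-0.09,0.01],"roll":0},{"linear":[0,-0.06,0],"roll":0},{"linear":[0,0,0],"roll":0}]' | egrep 'posi|ft_'
python3 -m jog '[{"linear":[0,-0.05,0],"roll":0},{"linear":[0,0,0],"roll":0}]' | egrep 'posi|ft_'
python3 -m jog '[{"linear":[0,-0.05,0],"roll":0},{"linear":[0,0,0],"roll":0}]' | egrep 'posi|ft_'
python3 -m jog '[{"linear":[0,-0.05,0],"roll":0},{"linear":[0,0,0],"roll":0}]' | egrep 'posi|ft_'
python3 -m jog '[{"linear":[0,-0.05,0],"roll":0},{"linear":[0,0,0],"roll":0}]' | egrep 'posi|ft_'
```

```text
position: [0.6098, 0.0276, 0.1384]
ft_force: [0.1, 0.2, -0.8]
position: [0.6097, 0.026, 0.1385]
ft_force: [-0.1, -0.0, 0.1]
position: [0.6096, 0.024, 0.1385]
ft_force: [0.0, 0.4, -1.1]
position: [0.6096, 0.022, 0.1386]
ft_force: [0.3, 0.5, 0.4]
position: [0.6096, 0.0199, 0.1386]
ft_force: [-0.2, -0.0, 0.1]
```

```bash
python3 -m jog '[{"linear":[0,-0.05,0],"roll":0},{"linear":[0,0,0],"roll":0}]' | egrep 'posi|ft_'
python3 -m jog '[{"linear":[0,-0.05,0],"roll":0},{"linear":[0,0,0],"roll":0}]' | egrep 'posi|ft_'
python3 -m jog '[{"linear":[0,-0.05,0],"roll":0},{"linear":[0,0,0],"roll":0}]' | egrep 'posi|ft_'
python3 -m jog '[{"linear":[0,-0.05,0],"roll":0},{"linear":[0,0,0],"roll":0}]' | egrep 'posi|ft_'
python3 -m jog '[{"linear":[0,-0.05,0],"roll":0},{"linear":[0,0,0],"roll":0}]' | egrep 'posi|ft_'
```

```text
position: [0.6096, 0.0182, 0.1386]
ft_force: [1.1, 1.5, -0.4]
position: [0.6098, 0.0162, 0.1387]
ft_force: [1.5, 2.3, 1.2]
position: [0.6099, 0.0141, 0.1389]
ft_force: [3.1, 3.6, 1.6]
position: [0.6099, 0.0121, 0.1389]
ft_force: [2.9, 3.4, 2.1]
position: [0.6099, 0.0102, 0.139]
ft_force: [3.2, 4.0, 3.1]
```

```bash
cat > path.py <<'E'
from h import *
import sys
def rows(psis,b,gaps,start=None,psi0=None,n=4):
    o=env.observe(); p=o["position"]; R=o["tool_rot"]
    psi0=np.arctan2(*(R0().T@R)[[1,0],[0,0]])
    p=p.copy()
    for s,g in zip(psis,gaps):
        th,q=kn(s,b,g); l=(q-p)@R0(psi0)/.04; l=l.round(2)
        print('{"linear":[%.2f,%.2f,%.2f],"roll":%.2f},'%(*l,np.degrees(s-psi0)/5), " th %.2f"%th)
        p=p+R0(psi0)@l*.04; psi0=s
E
python3 - <<'E'
from path import *
o=env.observe(); b=.011
loc=(o["position"]-[*PC,0])@Rz(YAW)-Kf+np.array([-.011,-b,0])
from scipy.optimize import brentq
f=lambda th: loc@(np.cos(th)*np.array([0,-1,0])-np.sin(th)*U)+.007
th=brentq(f,-.3,1.3); print("theta",th,"r",loc@(np.sin(th)*np.array([0,-1,0])+np.cos(th)*U),"h",loc@N)
ps=np.arctan2(np.sin(th)*c35,np.cos(th)); print("psi",np.degrees(ps))
S=np.radians(4.5*np.arange(1,13)); 
rows(S,b,np.r_[.006,.007,.006,.005,.003,.001,np.zeros(6)])
E
```

```text
Traceback (most recent call last):
ValueError: f(a) and f(b) must have different signs
```

```bash
python3 - <<'E'
from h import *
loc=(env.observe()["position"]-[*PC,0])@Rz(YAW)-Kf; print(loc, loc@U, loc@N)
im=optics.get_image("top"); cv2.imwrite("pics/t4.png",cv2.resize(im[110:225,200:345,::-1],None,fx=5,fy=5,interpolation=2))
for th in np.arange(0,2.2,.2):
    a=th+np.radians(112); print(round(th,1),((proj("top",w(Kf+.007*N+.062*(np.sin(a)*np.array([0,-1,0])+np.cos(a)*U)))-[200,110])*5).round())
E
```

```text
[-0.00799001  0.00967751  0.03671828] 0.014515702008335771 0.03466073653492725
0.0 [[393. 337.]]
0.2 [[382. 356.]]
0.4 [[368. 372.]]
0.6 [[350. 385.]]
0.8 [[331. 395.]]
1.0 [[309. 401.]]
1.2 [[287. 403.]]
1.4 [[265. 401.]]
1.6 [[244. 395.]]
1.8 [[224. 385.]]
2.0 [[207. 372.]]
```

View pics/t4.png

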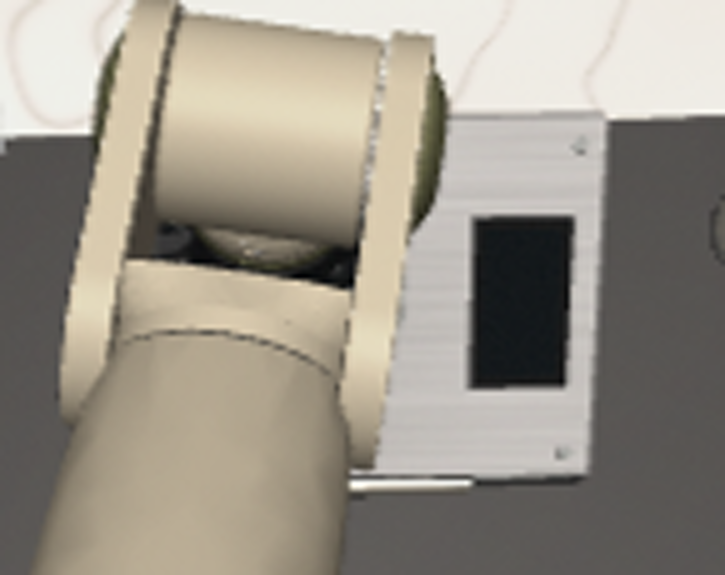

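```bash
python3 - <<'E'
from path import *
rows(np.radians(5*np.arange(1,13)),.011,np.r_[.003*np.ones(6),.002,.001,np.zeros(4)])
E
```

```text
{"linear":[-0.04,0.24,0.01],"roll":1.00},  th 0.11
{"linear":[-0.05,-0.04,-0.01],"roll":1.00},  th 0.21
{"linear":[-0.04,-0.04,-0.01],"roll":1.00},  th 0.32
{"linear":[-0.04,-0.04,-0.01],"roll":1.00},  th 0.42
{"linear":[-0.05,-0.04,-0.00],"roll":1.00},  th 0.52
{"linear":[-0.04,-0.03,-0.00],"roll":1.00},  th 0.61
{"linear":[-0.04,-0.06,0.01],"roll":1.00},  th 0.71
{"linear":[-0.04,-0.06,0.01],"roll":1.00},  th 0.80
{"linear":[-0.04,-0.06,0.02],"roll":1.00},  th 0.88
{"linear":[-0.03,-0.03,0.01],"roll":1.00},  th 0.97
{"linear":[-0.04,-0.02,0.00],"roll":1.00},  th 1.05
{"linear":[-0.03,-0.03,0.02],"roll":1.00},  th 1.13
```

```bash
python3 -m jog '[{"linear":[-0.04,0.24,0.01],"roll":1},{"linear":[-0.05,-0.04,-0.01],"roll":1},{"linear":[-0.04,-0.04,-0.01],"roll":1},{"linear":[-0.04,-0.04,-0.01],"roll":1},{"linear":[-0.05,-0.04,0],"roll":1},{"linear":[-0.04,-0.03,0],"roll":1},{"linear":[-0.04,-0.06,0.01],"roll":1},{"linear":[-0.04,-0.06,0.01],"roll":1},{"linear":[-0.04,-0.06,0.02],"roll":1},{"linear":[-0.03,-0.03,0.01],"roll":1},{"linear":[-0.04,-0.02,0],"roll":1},{"linear":[-0.03,-0.03,0.02],"roll":1}]'; python3 - <<'E'
from path import *
rows(np.radians(60+5*np.arange(1,13)),.011,np.zeros(12))
E
```

```text
time_s: 5.42
position: [0.6175, -0.0041, 0.1365]
tool_rot: [[-0.479, 0.878, 0.001], [0.878, 0.479, -0.001], [-0.001, 0.0, -1.0]]
ft_force: [3.9, 0.8, 1.3]
grip_width: 0.0002
gripper_force: 1.8
{"linear":[-0.03,-0.02,-0.00],"roll":0.95},  th 1.21
{"linear":[-0.04,-0.02,0.01],"roll":1.00},  th 1.28
{"linear":[-0.03,-0.03,0.01],"roll":1.00},  th 1.35
{"linear":[-0.04,-0.02,0.01],"roll":1.00},  th 1.43
{"linear":[-0.03,-0.02,0.02],"roll":1.00},  th 1.50
{"linear":[-0.04,-0.03,0.01],"roll":1.00},  th 1.57
{"linear":[-0.04,-0.02,0.01],"roll":1.00},  th 1.64
{"linear":[-0.03,-0.02,0.02],"roll":1.00},  th 1.71
{"linear":[-0.04,-0.02,0.02],"roll":1.00},  th 1.79
{"linear":[-0.03,-0.02,0.01],"roll":1.00},  th 1.86
{"linear":[-0.04,-0.03,0.02],"roll":1.00},  th 1.94
{"linear":[-0.03,-0.02,0.02],"roll":1.00},  th 2.01
```

```bash
python3 -m jog '[{"linear":[-0.03,-0.02,0],"roll":0.95},{"linear":[-0.04,-0.02,0.01],"roll":1},{"linear":[-0.03,-0.03,0.01],"roll":1},{"linear":[-0.04,-0.02,0.01],"roll":1},{"linear":[-0.03,-0.02,0.02],"roll":1},{"linear":[-0.04,-0.03,0.01],"roll":1}]';  python3 -m jog '[{"linear":[-0.04,-0.02,0.01],"roll":1},{"linear":[-0.03,-0.02,0.02],"roll":1},{"linear":[-0.04,-0.02,0.02],"roll":1},{"linear":[-0.03,-0.02,0.01],"roll":1},{"linear":[-0.04,-0.03,0.02],"roll":1},{"linear":[-0.03,-0.02,0.02],"roll":1}]'; python3 - <<'E'
from path import *
rows(np.radians(120+5*np.arange(1,4)),.011,-np.array([.001,.002,.003]))
E
```

```text
time_s: 5.92
position: [0.615, -0.0138, 0.1342]
tool_rot: [[0.019, 1.0, 0.002], [1.0, -0.019, -0.001], [-0.001, 0.002, -1.0]]
ft_force: [9.0, 2.0, 0.5]
grip_width: 0.0001
gripper_force: 3.7
time_s: 6.42
position: [0.6086, -0.0214, 0.1307]
tool_rot: [[0.517, 0.856, 0.004], [0.856, -0.517, -0.003], [-0.0, 0.005, -1.0]]
ft_force: [1.8, -2.5, -0.3]
grip_width: -0.0002
gripper_force: 1.3
{"linear":[-0.03,-0.08,0.04],"roll":1.00},  th 2.09
{"linear":[-0.03,-0.04,0.03],"roll":1.00},  th 2.17
{"linear":[-0.03,-0.05,0.03],"roll":1.00},  th 2.26
```

```bash
python3 -m jog '[{"linear":[-0.03,-0.08,0.04],"roll":1},{"linear":[-0.03,-0.04,0.03],"roll":1},{"linear":[0,0,0],"roll":0}]'; python3 -m jog '[{"linear":[0,-0.05,0],"roll":0},{"linear":[0,-0.05,0],"roll":0},{"linear":[0,0,0],"roll":0}]'|egrep 'pos|ft_'
```

```text
time_s: 6.67
position: [0.6045, -0.0218, 0.1292]
tool_rot: [[0.658, 0.753, 0.008], [0.753, -0.658, -0.005], [0.002, 0.009, -1.0]]
ft_force: [10.1, -6.7, 4.4]
grip_width: 0.0001
gripper_force: 5.9
position: [0.6038, -0.0211, 0.1297]
ft_force: [17.8, -14.5, 1.6]
```

```bash
python3 -m jog '[{"linear":[0,0.3,-0.2],"roll":0},{"linear":[0,0.2,-0.6],"roll":0},{"linear":[0,0,-0.8],"roll":-1},{"linear":[0,0,-0.6],"roll":-1},{"linear":[0,0,0],"roll":-1},{"linear":[0,0,0],"roll":-1},{"linear":[0,0,0],"roll":-1},{"linear":[0,0,0],"roll":-1},{"linear":[0,0,0],"roll":-1},{"linear":[0,0,0],"roll":-1},{"linear":[0,0,0],"roll":-1},{"linear":[0,0,0],"roll":-1}]' 1 20 |egrep 'pos|ft_'; python3 -m jog '[{"linear":[0,0,0],"roll":-1},{"linear":[0,0,0],"roll":-1},{"linear":[0,0,0],"roll":-1},{"linear":[0,0,0],"roll":-1},{"linear":[0,0,0],"roll":-1},{"linear":[0,0,0],"roll":-1},{"linear":[0,0,0],"roll":-1},{"linear":[0,0,0],"roll":-1},{"linear":[0,0,0],"roll":-1},{"linear":[0,0,0],"roll":-1},{"linear":[0,0,0],"roll":-1},{"linear":[0,0,0],"roll":-1}]'|egrep 'pos|ft_'
python3 -m jog '[{"linear":[0,0,0],"roll":-1},{"linear":[0,0,0],"roll":-1},{"linear":[0,0,0],"roll":-1},{"linear":[0,0,0],"roll":-1},{"linear":[0,0,0],"roll":-0.3},{"linear":[0,0,0],"roll":0}]'; python3 - <<'E'
from h import *
print(units([.4545,-.291,.19]), env.observe()["q"].round(1))
E
```

```text
position: [0.6135, -0.0304, 0.2149]
ft_force: [0.0, -0.4, 0.8]
position: [0.6135, -0.0304, 0.2149]
ft_force: [0.2, 0.1, 0.5]
time_s: 9.42
position: [0.6135, -0.0304, 0.2149]
tool_rot: [[-1.0, -0.012, -0.002], [-0.012, 1.0, -0.001], [0.002, -0.001, -1.0]]
ft_force: [0.5, -0.0, -0.5]
grip_width: 0.0855
gripper_force: 0.0
[ 4.051 -6.468  0.635] [-1.380e+01  2.900e+01  6.500e+01 -1.000e-01  8.610e+01 -1.045e+02]
```

```bash
python3 -m jog '[{"linear":[0.48,-0.82,0],"roll":0.36},{"linear":[0.48,-0.82,0],"roll":0},{"linear":[0.48,-0.82,0],"roll":0},{"linear":[0.48,-0.82,0],"roll":0},{"linear":[0.48,-0.82,0],"roll":0},{"linear":[0.48,-0.82,0],"roll":0},{"linear":[0.48,-0.82,0],"roll":0},{"linear":[0.48,-0.82,0],"roll":0},{"linear":[0,0,0],"roll":0}]'; python3 - <<'E'
from h import *
print(units([.4548,-.291,.0965]))
im=optics.get_image("top"); cv2.imwrite("pics/t5.png",cv2.resize(im[110:270,210:410,::-1],None,fx=4,fy=4,interpolation=2)[:600])
E
```

```text
time_s: 10.17
position: [0.4529, -0.2947, 0.215]
tool_rot: [[-1.0, 0.027, -0.002], [0.027, 1.0, -0.001], [0.002, -0.001, -1.0]]
ft_force: [-0.2, -0.1, -0.0]
grip_width: 0.0856
gripper_force: 0.0
[-0.051  0.099  2.963]
```

View pics/t5.png

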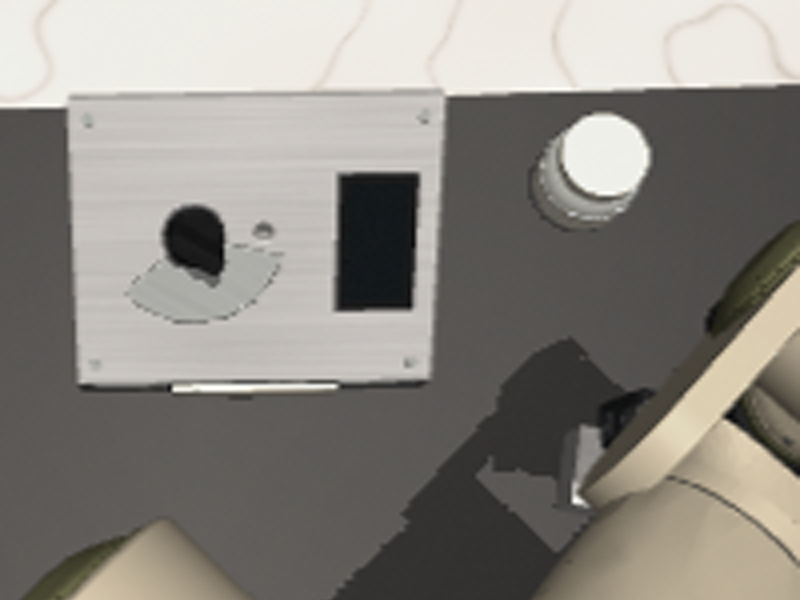

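The knob is over at its stop, and the hole is uncovered at crop (263,231). I'll descend and grasp the pin.

```bash
python3 -m jog '[{"linear":[-0.05,0.1,0],"roll":0},{"linear":[0,0,0.5],"roll":0},{"linear":[0,0,0.6],"roll":0},{"linear":[0,0,0.6],"roll":0},{"linear":[0,0,0.6],"roll":0},{"linear":[0,0,0.4],"roll":0},{"linear":[0,0,0.26],"roll":0},{"linear":[0,0,0],"roll":0}]' |egrep 'pos|ft_'; python3 -m jog '[{"linear":[0,0,0],"roll":0},{"linear":[0,0,0],"roll":0},{"linear":[0,0,0],"roll":0},{"linear":[0,0,0],"roll":0},{"linear":[0,0,0],"roll":0},{"linear":[0,0,0],"roll":0},{"linear":[0,0,0],"roll":0},{"linear":[0,0,0],"roll":0},{"linear":[0,0,0],"roll":0}]' -1 25;  python3 - <<'E'
from h import *
h=full((263,231),4,(210,110))
a=(ray("top",h,0)-[*PC,0])@Rz(YAW); b=(ray("top",h,.3)-[*PC,0])@Rz(YAW)
for F in (F0,F0+[0,0,.002]):
    t=((F-a)@N)/((b-a)@N); q=a+t*(b-a); print("hole console",q,"upslope",(q-F)@U, "pred",Hf, "world",w(q))
E
```

```text
position: [0.4582, -0.2835, 0.0948]
ft_force: [-1.2, 0.2, -0.6]
time_s: 11.63
position: [0.4586, -0.2865, 0.0974]
tool_rot: [[-1.0, 0.02, 0.001], [0.02, 1.0, -0.002], [-0.001, -0.002, -1.0]]
ft_force: [0.1, -4.2, 3.7]
grip_width: 0.0155
gripper_force: 24.6
hole console [ 0.00695906 -0.00553707  0.10439043] upslope 0.11226128430028316 pred [ 0.003878   -0.0047      0.10223304] world [ 0.6197992  -0.04853239  0.10439043]
hole console [ 0.00650776 -0.00544475  0.10607442] upslope 0.1117103474012375 pred [ 0.003878   -0.0047      0.10223304] world [ 0.6193498  -0.04843125  0.10607442]
```

```bash
python3 -m jog '[{"linear":[0,0,0],"roll":0},{"linear":[0,0,0],"roll":0},{"linear":[0.09,-0.1,0.03],"roll":0},{"linear":[0,0,0],"roll":0},{"linear":[0,0,0],"roll":0}]' 0 25 |egrep 'pos|ft_|width'; python3 - <<'E'
from h import *
print(units([.4548,-.291,.0965]),env.observe()["qvel"].round(2))
E
```

```text
position: [0.4543, -0.2896, 0.0955]
ft_force: [-0.3, 0.5, -0.7]
grip_width: 0.0427
[-0.013 -0.034 -0.026] [ 0.3  -0.06 -0.24 -0.08  0.02  0.21]
```

```bash
python3 -m jog '[{"linear":[0,-0.03,0],"roll":0},{"linear":[0,0,0],"roll":0},{"linear":[0,0,0],"roll":0},{"linear":[0,0,0],"roll":0},{"linear":[0,0,0],"roll":0},{"linear":[0,0,0],"roll":0},{"linear":[0,0,0],"roll":0}]' -1 25; python3 - <<'E'
from h import *
o=env.observe(); print(o["position"])
# raise/tilt path: pin angle a, eff depth; grasp point 107.5-? mm above foot
L=o["position"][2]+.0187-.008; print("L",L)
z0=.05
prev=o["position"]
A=np.radians(np.r_[0,3,6,10,14,18,22,26,30,33,36]); 
for a in A:
    d=min(.040,(.012-.008/np.cos(a))*0.75/np.tan(a)+.003 if a>0 else .04)  # foot depth below top
    foot=np.array([0,0,z0-d])
    # keep pin mid-depth centred: foot shifts +x by half
    foot[0]+=np.tan(a)*(d-.003)/2
    g=foot+L*np.array([-np.sin(a),0,np.cos(a)])
    print(np.degrees(a).round(),"depth",round(d,4),"grasp rel",g.round(4))
E
```

```text
time_s: 12.63
position: [0.4546, -0.2908, 0.0958]
tool_rot: [[-1.0, 0.02, 0.0], [0.02, 1.0, 0.0], [-0.0, 0.0, -1.0]]
ft_force: [0.6, 1.2, 1.7]
grip_width: 0.0154
gripper_force: 25.1
[ 0.45462806 -0.2907875   0.09578109]
L 0.10648109325377261
0.0 depth 0.04 grasp rel [0.     0.     0.1165]
3.0 depth 0.04 grasp rel [-0.0046  0.      0.1163]
6.0 depth 0.0312 grasp rel [-0.0096  0.      0.1247]
10.0 depth 0.0195 grasp rel [-0.017   0.      0.1354]
14.0 depth 0.0143 grasp rel [-0.0244  0.      0.139 ]
18.0 depth 0.0113 grasp rel [-0.0316  0.      0.14  ]
22.0 depth 0.0093 grasp rel [-0.0386  0.      0.1395]
26.0 depth 0.0078 grasp rel [-0.0455  0.      0.1379]
30.0 depth 0.0066 grasp rel [-0.0522  0.      0.1356]
33.0 depth 0.0058 grasp rel [-0.0571  0.      0.1335]
36.0 depth 0.0052 grasp rel [-0.0618  0.      0.131 ]
```

```bash
python3 -m jog '[{"linear":[0.12,0,-0.1],"roll":0},{"linear":[0.12,0,-0.1],"roll":0},{"linear":[0.09,0,-0.13],"roll":0},{"linear":[0.09,0,-0.13],"roll":0},{"linear":[0.09,0,-0.05],"roll":0},{"linear":[0.09,0,-0.04],"roll":0}]' - 20;  python3 -m jog '[{"linear":[0.09,0,-0.02],"roll":0},{"linear":[0.09,0,0],"roll":0},{"linear":[0.09,0,0],"roll":0},{"linear":[0.09,0,0.01],"roll":0},{"linear":[0,0,0],"roll":0}]'
```

```text
time_s: 13.13
position: [0.4304, -0.2905, 0.1184]
tool_rot: [[-1.0, 0.02, 0.001], [0.02, 1.0, -0.001], [-0.001, -0.001, -1.0]]
ft_force: [3.5, 1.0, -2.8]
grip_width: 0.0154
gripper_force: 24.7
time_s: 13.55
position: [0.4155, -0.2901, 0.1181]
tool_rot: [[-1.0, 0.02, -0.001], [0.02, 1.0, 0.0], [0.001, 0.0, -1.0]]
ft_force: [2.5, 0.3, 0.9]
grip_width: 0.0152
gripper_force: 25.2
```

```bash
python3 - <<'E'
from h import *
im=optics.get_image("scene"); cv2.imwrite("pics/s6.png",cv2.resize(im[150:260,90:230,::-1],None,fx=5,fy=5,interpolation=2))
E
```

```text
(no output)
```

View pics/s6.png

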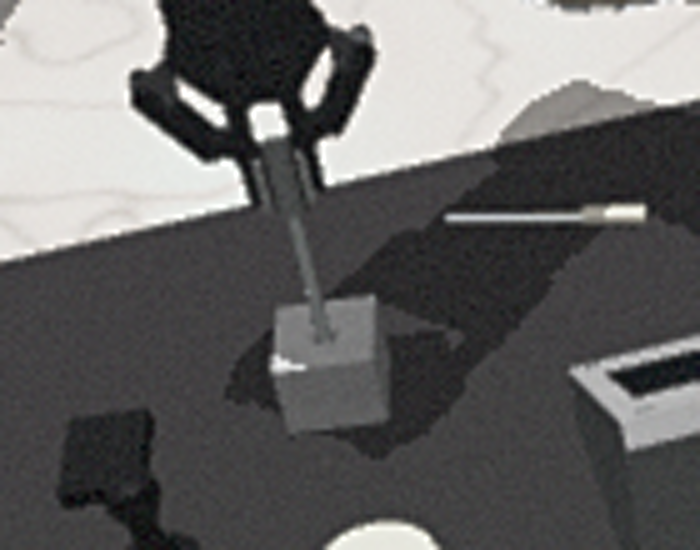

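The scene crop shows the pin pivoting in the grip with its foot still in the stand hole (320,338), tilted about 23°. I'll carry on to 35°.

```bash
python3 -m jog '[{"linear":[0.09,0,0],"roll":0},{"linear":[0.09,0,0.01],"roll":0},{"linear":[0.09,0,0.01],"roll":0},{"linear":[0.09,0,0.02],"roll":0},{"linear":[0.09,0,0.02],"roll":0},{"linear":[0.09,0,0.03],"roll":0},{"linear":[0.09,0,0.04],"roll":0},{"linear":[0.05,0,0.02],"roll":0},{"linear":[0,0,0],"roll":0}]'; python3 - <<'E'
from h import *
im=optics.get_image("scene"); cv2.imwrite("pics/s7.png",cv2.resize(im[160:240,110:190,::-1],None,fx=7,fy=7,interpolation=2))
E
```

```text
time_s: 14.35
position: [0.3885, -0.2895, 0.112]
tool_rot: [[-1.0, 0.02, -0.001], [0.02, 1.0, 0.0], [0.001, 0.0, -1.0]]
ft_force: [2.1, 1.2, 0.6]
grip_width: 0.0151
gripper_force: 24.4
```

View pics/s7.png

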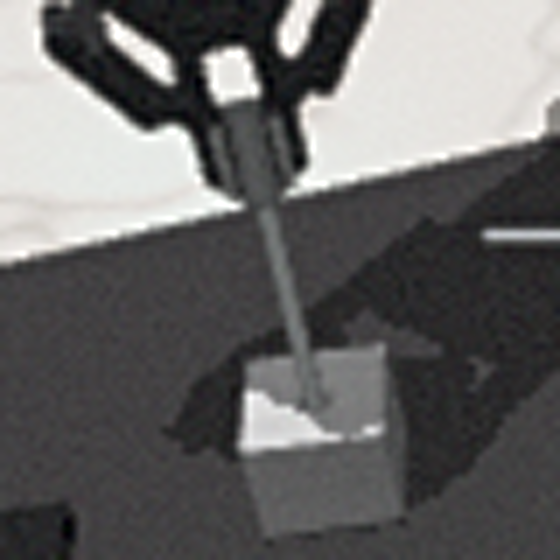

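The crop shows the pin tilted further, with the shank's centre line running from about (265,212) to (308,370). I'll fit the angle.

```bash
python3 - <<'E'
from h import *
G=env.observe()["position"]+[0,0,.0187]
a=full((265,212),7,(110,160)); b=full((308,370),7,(110,160)); print("obs slope deg",np.degrees(np.arctan2(*(b-a))),a,b)
for t in (30,33,35,37,39,42):
    d=Rz(YAW)@np.array([np.sin(np.radians(t)),0,-np.cos(np.radians(t))]); p=proj("scene",[G+.0215*d,G+.03*d,G+.08*d,G+.1065*d])
    u=(p[2]-p[1]); x=p[1]+(a[1]-p[1,1])/u[1]*u; x2=p[1]+(b[1]-p[1,1])/u[1]*u
    print(t,np.degrees(np.arctan2(*u)).round(1),"col err",(x-a)[0].round(2),(x2-b)[0].round(2),"junction",((p[0]-[110,160])*7).round(),"foot z",(G+.1065*d)[2].round(4))
E
```

```text
obs slope deg 15.224430018518893 [147.42857143 189.85714286] [153.57142857 212.42857143]
30 14.1 col err 0.48 0.03 junction [262. 196.] foot z 0.0385
33 14.0 col err 0.46 -0.03 junction [262. 197.] foot z 0.0415
35 14.0 col err 0.45 -0.07 junction [262. 197.] foot z 0.0435
37 13.9 col err 0.44 -0.11 junction [262. 197.] foot z 0.0457
39 13.9 col err 0.43 -0.15 junction [262. 197.] foot z 0.048
42 13.8 col err 0.42 -0.2 junction [262. 196.] foot z 0.0516
```

```bash
cat >> h.py <<'E'
HC=F0+.1110*U+np.array([0,-.0053,0])
def ins(depth,th=37.8,L=.1065): # TCP for foot at depth below the mouth
    t=np.radians(th); return w(HC-depth*N+L*np.array([-np.sin(t),0,np.cos(t)]))-[0,0,.0187]
E
python3 - <<'E'
from h import *
P=ins(-.025); print(w(HC),P,units([*P[:2],.235]),P[2],ins(0))
E
python3 -m jog '[{"linear":[0.1,0,-0.2],"roll":0},{"linear":[0.2,0,-0.5],"roll":0},{"linear":[0,0,-0.7],"roll":0},{"linear":[0,0,-0.8],"roll":0},{"linear":[0,0,-0.8],"roll":0},{"linear":[0,0,0],"roll":0},{"linear":[0,0,0],"roll":0}]' - 45
python3 - <<'E'
from h import *
print(units([*ins(-.025)[:2],.235]))
E
```

```text
[ 0.61877087 -0.04827512  0.10366698] [ 0.53917215 -0.04671479  0.18959729] [-3.636  6.146 -3.073] 0.18959729436020195 [ 0.5535088  -0.04699582  0.16911849]
time_s: 14.98
position: [0.3768, -0.2895, 0.2336]
tool_rot: [[-1.0, 0.02, 0.001], [0.02, 1.0, -0.003], [-0.001, -0.003, -1.0]]
ft_force: [0.0, -0.0, -1.0]
grip_width: 0.0147
gripper_force: 43.9
[-3.938  6.15  -0.045]
```

```bash
python3 -m jog '[{"linear":[-0.4,0.6,0],"roll":0},{"linear":[-0.5,0.8,0],"roll":0},{"linear":[-0.5,0.8,0],"roll":0},{"linear":[-0.5,0.8,0],"roll":0},{"linear":[-0.5,0.8,0],"roll":0},{"linear":[-0.5,0.8,0],"roll":0},{"linear":[-0.5,0.75,0],"roll":0},{"linear":[-0.35,0.6,0],"roll":0},{"linear":[-0.19,0,0.5],"roll":0},{"linear":[0,0,0.5],"roll":0},{"linear":[0,0,0],"roll":0},{"linear":[0,0,0],"roll":0},{"linear":[0,0,0],"roll":0}]' ; python3 -m jog '[{"linear":[-0.4,0.6,0],"roll":0},{"linear":[-0.5,0.8,0],"roll":0},{"linear":[-0.5,0.8,0],"roll":0},{"linear":[-0.5,0.8,0],"roll":0},{"linear":[-0.5,0.8,0],"roll":0},{"linear":[-0.5,0.8,0],"roll":0},{"linear":[-0.5,0.75,0],"roll":0},{"linear":[-0.35,0.6,0],"roll":0},{"linear":[-0.19,0,0.5],"roll":0},{"linear":[0,0,0.5],"roll":0},{"linear":[0,0,0],"roll":0},{"linear":[0,0,0],"roll":0}]'
python3 - <<'E'
from h import *
P=ins(-.025); print(P,units(P))
im=optics.get_image("scene"); cv2.imwrite("pics/s8.png",cv2.resize(im[150:250,190:330,::-1],None,fx=5.6,fy=5.6,interpolation=2))
G=env.observe()["position"]+[0,0,.0187]; t=np.radians(37.8); f=G+Rz(YAW)@np.array([np.sin(t),0,-np.cos(t)])*.1065
print("pred foot px",(proj("scene",f)-[190,150])*5.6,"hole",(proj("scene",w(HC))-[190,150])*5.6)
for t in (33,35,40): t=np.radians(t);print((proj("scene",G+Rz(YAW)@np.array([np.sin(t),0,-np.cos(t)])*.1065)-[190,150])*5.6)
E
```

```text
time_s: 15.98
position: [0.5384, -0.0544, 0.1908]
tool_rot: [[-1.0, 0.02, -0.004], [0.02, 1.0, 0.001], [0.004, 0.001, -1.0]]
ft_force: [1.1, 0.2, -0.9]
grip_width: 0.0151
gripper_force: 44.0
[ 0.53917215 -0.04671479  0.18959729] [-0.016  0.193  0.031]
pred foot px [[323.12336791 324.35096552]] hole [[351.06816889 376.0192351 ]]
[[318.82299489 322.98861409]]
[[320.6474241  323.74151072]]
[[325.00050705 324.46048333]]invalid input
```

View pics/s8.png

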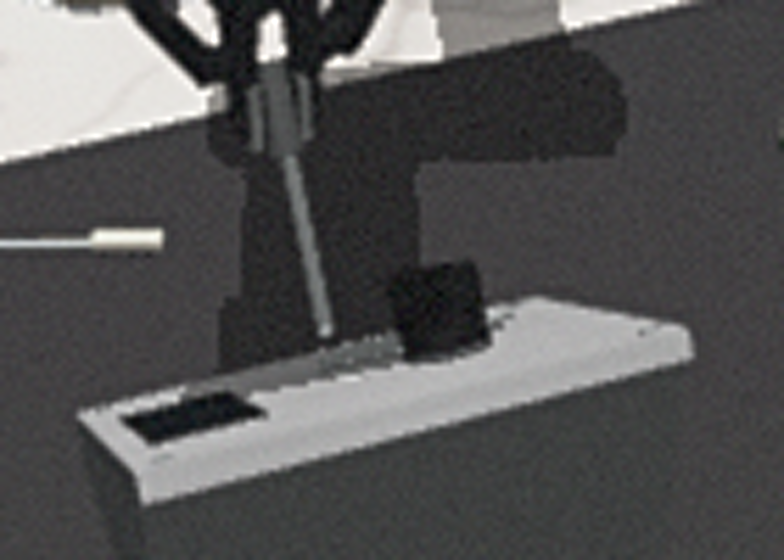

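The crop shows the foot at (325,332), within about 2 mm of the prediction at (323,324), hovering above the face beside the knob. I'll align it and approach along the normal.

```bash
python3 -m jog '[{"linear":[-0.02,0.19,0.03],"roll":0},{"linear":[0,0,0],"roll":0},{"linear":[-0.09,0,0.13],"roll":0},{"linear":[-0.09,0,0.13],"roll":0},{"linear":[-0.06,0,0.08],"roll":0},{"linear":[0,0,0],"roll":0},{"linear":[0,0,0],"roll":0}]' |egrep 'pos|ft_';  python3 - <<'E'
from h import *
o=env.observe(); e=(ins(0)-o["position"])@Rz(YAW); print("to mouth: normal",-e@N,"up",e@U,"y",e[1])
E
```

```text
position: [0.55, -0.0472, 0.1769]
ft_force: [0.4, -0.4, -0.9]
to mouth: normal 0.008435802869205096 up -0.0015863387007306667 y 0.00028073902598043174
```

```bash
python3 -m jog '[{"linear":[-0.01,0,0.055],"roll":0},{"linear":[-0.03,0,0.04],"roll":0},{"linear":[0,0,0],"roll":0}]' |egrep 'pos|ft_'; python3 -m jog '[{"linear":[-0.03,0,0.04],"roll":0},{"linear":[0,0,0],"roll":0}]' |egrep 'pos|ft_'; python3 -m jog '[{"linear":[-0.03,0,0.04],"roll":0},{"linear":[0,0,0],"roll":0}]' |egrep 'pos|ft_'; python3 -m jog '[{"linear":[-0.03,0,0.04],"roll":0},{"linear":[0,0,0],"roll":0}]' |egrep 'pos|ft_';  python3 - <<'E'
from h import *
o=env.observe(); e=(ins(0)-o["position"])@Rz(YAW); print("to mouth: normal",-e@N,"up",e@U,"y",e[1])
E
```

```text
position: [0.5516, -0.0472, 0.1733]
ft_force: [-1.5, -0.0, -0.2]
position: [0.5528, -0.0472, 0.1717]
ft_force: [-0.3, -0.4, -0.4]
position: [0.554, -0.0472, 0.1701]
ft_force: [0.0, 0.3, -1.6]
position: [0.5552, -0.0473, 0.1685]
ft_force: [-0.1, -0.0, -1.0]
to mouth: normal -0.0015113209751093115 up -0.0010298659148986326 y 0.00022276907097986277
```

Already 1.5 mm past the model's mouth with no contact force. I'll keep creeping.

```bash
python3 -m jog '[{"linear":[-0.03,0,0.04],"roll":0},{"linear":[0,0,0],"roll":0}]' |egrep 'pos|ft_'; python3 -m jog '[{"linear":[-0.03,0,0.04],"roll":0},{"linear":[0,0,0],"roll":0}]' |egrep 'pos|ft_'; python3 -m jog '[{"linear":[-0.03,0,0.04],"roll":0},{"linear":[0,0,0],"roll":0}]' |egrep 'pos|ft_'
```

```text
position: [0.5564, -0.0472, 0.1669]
ft_force: [-1.0, -0.9, -0.2]
position: [0.5576, -0.0473, 0.1652]
ft_force: [0.1, 0.1, 0.4]
position: [0.5588, -0.0473, 0.1636]
ft_force: [0.1, 0.2, -0.5]
```

```bash
python3 -m jog '[{"linear":[-0.03,0,0.04],"roll":0},{"linear":[-0.03,0,0.04],"roll":0},{"linear":[0,0,0],"roll":0}]' |egrep 'pos|ft_'; python3 -m jog '[{"linear":[-0.03,0,0.04],"roll":0},{"linear":[-0.03,0,0.04],"roll":0},{"linear":[0,0,0],"roll":0}]' |egrep 'pos|ft_'; python3 -m jog '[{"linear":[-0.03,0,0.04],"roll":0},{"linear":[0,0,0],"roll":0}]' |egrep 'pos|ft_';python3 -m jog '[{"linear":[-0.03,0,0.04],"roll":0},{"linear":[0,0,0],"roll":0}]' |egrep 'pos|ft_'
```

```text
position: [0.5612, -0.0474, 0.1603]
ft_force: [-0.1, 1.2, -0.5]
position: [0.5636, -0.0474, 0.1571]
ft_force: [0.0, -0.9, -0.5]
position: [0.5643, -0.0474, 0.1561]
ft_force: [-3.8, 0.2, 3.6]
position: [0.5651, -0.0474, 0.1547]
ft_force: [-8.0, -0.2, 6.4]
```

```bash
python3 -m jog '[{"linear":[0,0,0],"roll":0},{"linear":[0,0,0],"roll":0}]' |egrep 'pos|ft_'; python3 - <<'E'
from h import *
o=env.observe(); e=(ins(0)-o["position"])@Rz(YAW); print("to mouth: normal",-e@N,"up",e@U,"y",e[1],"cur tilt ok")
im=optics.get_image("scene"); cv2.imwrite("pics/s9.png",cv2.resize(im[150:250,190:330,::-1],None,fx=5.6,fy=5.6,interpolation=2))
E
```

```text
position: [0.5651, -0.0474, 0.1548]
ft_force: [-6.1, -0.0, 6.6]
to mouth: normal -0.018423040256429983 up -0.0012884690117237994 y 0.0002072774326020285 cur tilt ok
```

```bash
python3 -m jog '[{"linear":[-0.045,0,0.03],"roll":0},{"linear":[0,0,0],"roll":0}]' - 70|egrep 'pos|ft_'; python3 -m jog '[{"linear":[-0.045,0,0.03],"roll":0},{"linear":[0,0,0],"roll":0}]' |egrep 'pos|ft_';python3 -m jog '[{"linear":[-0.04,0,0.03],"roll":0},{"linear":[0,0,0],"roll":0}]' |egrep 'pos|ft_'; python3 - <<'E'
from h import *
o=env.observe(); e=(ins(0)-o["position"])@Rz(YAW); print("to mouth: normal",-e@N,"up",e@U,"y",e[1])
E
```

```text
position: [0.5662, -0.0474, 0.1534]
ft_force: [-9.8, 0.4, 7.5]
position: [0.5675, -0.0474, 0.1522]
ft_force: [-11.5, -0.8, 8.4]
position: [0.5692, -0.0475, 0.151]
ft_force: [-6.2, 0.0, 9.6]
to mouth: normal -0.02387882909960031 up -0.002463579822707526 y 0.00016241334984876414
```

```bash
python3 -m jog '[{"linear":[-0.035,0,0.035],"roll":0},{"linear":[0,0,0],"roll":0}]' |egrep 'pos|ft_'; python3 -m jog '[{"linear":[-0.035,0,0.035],"roll":0},{"linear":[0,0,0],"roll":0}]' |egrep 'pos|ft_'; python3 - <<'E'
from h import *
o=env.observe(); e=(ins(0)-o["position"])@Rz(YAW); print("to mouth: normal",-e@N,"up",e@U,"y",e[1])
im=optics.get_image("top"); cv2.imwrite("pics/t10.png",cv2.resize(im[130:240,210:350,::-1],None,fx=5,fy=5,interpolation=2))
a=cv2.imread("pics/t5.png"); b=cv2.resize(im[110:270,210:410,::-1],None,fx=4,fy=4,interpolation=2)[:600]
f=b[370:470,120:380].astype(int); g=a[370:470,120:380].astype(int)
print("bright px before/after",(g.min(2)>190).sum(),(f.min(2)>190).sum()); r=np.where((f.min(2)>190).any(1))[0]; print(r.min()+370 if len(r) else 0,r.max()+370 if len(r) else 0)
E
```

```text
position: [0.5711, -0.0476, 0.1504]
ft_force: [-10.6, -0.0, 12.5]
position: [0.5723, -0.0476, 0.1491]
ft_force: [-12.3, 0.2, 13.6]
to mouth: normal -0.027196791159431757 up -0.00390711600382505 y 0.0002603791386184198
bright px before/after 1906 0
0 0
```

```bash
python3 -m jog '[{"linear":[-0.02,0,0.025],"roll":0},{"linear":[0,0,0],"roll":0}]' |egrep 'pos|ft_|width'; python3 -m jog '[{"linear":[-0.02,0,0.025],"roll":0},{"linear":[0,0,0],"roll":0}]' |egrep 'pos|ft_'; python3 - <<'E'
from h import *
im=optics.get_image("top")
# tray top panel region expected: console x=-.085-.035..-.085, y +-.059, z~.03
for x in (-.09,-.10,-.11,-.118,-.125,-.135):
    print(x,[im[tuple(proj("top",w([x,y,.033]))[0].round().astype(int)[::-1])].tolist() for y in (-.055,-.03,0,.03,.055)])
E
```

```text
position: [0.5729, -0.0477, 0.1483]
ft_force: [-13.6, 0.1, 15.4]
grip_width: 0.0145
position: [0.5732, -0.0477, 0.1481]
ft_force: [-19.9, -0.0, 23.8]
-0.09 [[127, 119, 101], [161, 150, 129], [176, 163, 141], [177, 164, 141], [169, 158, 136]]
-0.1 [[125, 117, 101], [160, 149, 128], [175, 163, 140], [177, 165, 142], [171, 159, 137]]
-0.11 [[128, 119, 103], [161, 150, 128], [176, 165, 142], [179, 167, 143], [176, 163, 141]]
-0.118 [[127, 118, 101], [161, 150, 129], [178, 166, 143], [179, 166, 143], [176, 163, 141]]
-0.125 [[115, 106, 92], [159, 148, 127], [178, 166, 143], [180, 167, 144], [177, 165, 142]]
-0.135 [[109, 102, 87], [157, 146, 126], [178, 166, 143], [181, 168, 144], [178, 165, 142]]
```

The force jumps with almost no travel, so the pin is at the dead stop and the latch must have tripped. I'll withdraw along the normal.

```bash
python3 -m jog '[{"linear":[0.02,0,-0.03],"roll":0},{"linear":[0.06,0,-0.08],"roll":0},{"linear":[0.09,0,-0.12],"roll":0},{"linear":[0.09,0,-0.12],"roll":0},{"linear":[0.11,0,-0.16],"roll":0},{"linear":[0.17,0,-0.25],"roll":0},{"linear":[0.23,0,-0.33],"roll":0},{"linear":[0.2,0,-0.5],"roll":0},{"linear":[0.2,0,-0.7],"roll":0},{"linear":[0,0,0],"roll":0}]' ; python3 - <<'E'
from h import *
print(units([.3768,-.2895,.2336]))
E
```

```text
time_s: 21.02
position: [0.5293, -0.047, 0.2434]
tool_rot: [[-1.0, 0.02, 0.009], [0.02, 1.0, -0.003], [-0.009, -0.003, -1.0]]
ft_force: [1.1, -0.3, 0.1]
grip_width: 0.0145
gripper_force: 68.2
[ 3.693 -6.136  0.228]
```

```bash
python3 -m jog '[{"linear":[0.3,-0.5,0],"roll":0},{"linear":[0.45,-0.75,0],"roll":0},{"linear":[0.45,-0.75,0],"roll":0},{"linear":[0.45,-0.75,0],"roll":0},{"linear":[0.45,-0.75,0],"roll":0},{"linear":[0.45,-0.75,0],"roll":0},{"linear":[0.45,-0.75,0],"roll":0},{"linear":[0.4,-0.7,0],"roll":0},{"linear":[0.25,-0.44,0],"roll":0},{"linear":[0,0,0],"roll":0},{"linear":[0,0,0],"roll":0},{"linear":[0,0,0],"roll":0}]' - 40; cat >> h.py <<'E'
ST=np.array([.4546,-.2909,0])
def st(th,depth,L=.1065,fx=0): # TCP with foot at depth below stand top
    t=np.radians(th); return ST+[0,0,.05-depth-.0187]+Rz(YAW)@(np.array([fx,0,0])+L*np.array([-np.sin(t),0,np.cos(t)]))
E
python3 - <<'E'
from h import *
P=st(36.3,-.012); print(P,units(P))
im=optics.get_image("top"); s=optics.get_image("scene")
cv2.imwrite("pics/t11.png",im[:,:,::-1]); cv2.imwrite("pics/s11.png",s[:,:,::-1])
for x in (-.09,-.10,-.11,-.118,-.125,-.135,-.15):
    print(x,[im[tuple(proj("top",w([x,y,.033]))[0].round().astype(int)[::-1])].tolist() for y in (-.07,-.055,-.03,0,.03,.055,.07)])
h=w(HC); print("hole",proj("top",h))
E
```

```text
time_s: 22.02
position: [0.378, -0.2889, 0.2378]
tool_rot: [[-1.0, 0.02, 0.001], [0.02, 1.0, -0.0], [-0.001, -0.0, -1.0]]
ft_force: [0.3, 0.6, -0.9]
grip_width: 0.0143
gripper_force: 68.2
[ 0.39156271 -0.28966431  0.12913136] [-0.337 -0.013  2.716]
-0.09 [[51, 50, 50], [146, 146, 144], [239, 239, 236], [233, 75, 69], [192, 193, 189], [126, 126, 124], [50, 49, 48]]
-0.1 [[92, 90, 88], [157, 156, 152], [239, 240, 237], [233, 75, 69], [239, 240, 238], [144, 142, 140], [94, 91, 88]]
-0.11 [[92, 89, 87], [184, 182, 179], [239, 240, 237], [180, 177, 169], [239, 240, 238], [144, 143, 140], [94, 91, 89]]
-0.118 [[93, 90, 87], [157, 156, 152], [214, 214, 209], [239, 240, 238], [239, 240, 238], [111, 109, 106], [96, 93, 90]]
-0.125 [[92, 90, 87], [156, 150, 137], [189, 180, 166], [234, 232, 224], [239, 237, 231], [239, 240, 233], [95, 92, 89]]
-0.135 [[93, 91, 88], [94, 91, 89], [94, 91, 89], [96, 93, 90], [95, 93, 90], [96, 93, 91], [95, 92, 90]]
-0.15 [[94, 91, 88], [93, 90, 88], [93, 91, 88], [96, 94, 91], [96, 94, 92], [97, 93, 90], [96, 94, 90]]
hole [[275.28382088 167.80980153]]
```

The tray is out: white pixels extend about 37 mm in front of the console. Next I'll return the pin, starting with the tilted entry into the stand.

```bash
python3 -m jog '[{"linear":[-0.33,-0.01,0.4],"roll":0},{"linear":[0,0,0.6],"roll":0},{"linear":[0,0,0.7],"roll":0},{"linear":[0,0,0.6],"roll":0},{"linear":[0,0,0.4],"roll":0},{"linear":[0,0,0],"roll":0},{"linear":[0,0,0],"roll":0},{"linear":[0,0,0],"roll":0}]' - 40; python3 - <<'E'
from h import *
print(units(st(36.3,0.0)), units(st(36.3,.005)))
s=optics.get_image("scene"); c=proj("scene",[.4546,-.2909,.05])[0]
G=env.observe()["position"]+[0,0,.0187]
# shank column centre per row: look for shank pixels along predicted line, print grey profile around predicted foot
for th in (33,36.3,39):
    f=st(th,0); t=np.radians(th); foot=G+Rz(YAW)@np.array([np.sin(t),0,-np.cos(t)])*.1065; print(th,foot.round(4),proj("scene",foot).round(1))
g=cv2.cvtColor(s,cv2.COLOR_RGB2GRAY); u=proj("scene",foot)[0].round().astype(int); print(c,u); print(g[u[1]-8:u[1]+14,u[0]-9:u[0]+10])
E
```

```text
time_s: 22.78
position: [0.3917, -0.2901, 0.1307]
tool_rot: [[-1.0, 0.019, 0.001], [0.019, 1.0, -0.002], [-0.001, -0.002, -1.0]]
ft_force: [-0.2, 0.2, -0.2]
grip_width: 0.0144
gripper_force: 68.2
[0.005 0.012 0.34 ] [0.005 0.012 0.465]
33 [ 0.4497 -0.2914  0.0602] [[153.2 212.6]]
36.3 [ 0.4547 -0.2915  0.0637] [[153.2 212.8]]
39 [ 0.4587 -0.2915  0.0668] [[153.1 212.9]]
[154.32902561 216.23950476] [153 213]
[[ 71  66  65  63  63  67  99 116 102  68  42  45  46  43  47  35  35  45
   66]
 [ 63  65  67  66  67  63  84 116 105  55  37  28  47  35  37  49  46  59
   69]
 [ 62  67  69  69  64  63  64 113 108  63  40  42  40  39  42  60  64  63
   65]
 [ 62  62  63  61  48  36  42 104 118  79  40  28  34  32  35  46  59  64
   67]
 [ 61  41  38  42  37  32  39  99 116 101  47  54  54  51  52  67  88  99
  103]
 [ 44  41  36  49  49  53  52  93 114 104  94 108 134 135 129 132 130 127
  125]
 [ 38  66  91 108 109 135 128 110 108 100 101 128 130 127 127 127 128 126
  125]
 [ 43 113 134 134 129 128 130 102  99 102 100 128 126 126 127 124 124 122
  125]
 [ 42 112 126 122 124 124 130 124 100 104
[... 393 characters left out ...]
 129 120  88  94 106 104 122 123 121 120 125
  126]
 [103 227 219 213 215 213 212 212 210 136 120 120 120 124 120 121 123 124
  125]
 [104 215 215 208 209 210 210 215 221 207 139 117 117 119 126 128 125 122
  125]
 [131 217 217 212 211 212 212 213 215 219 214 142 136 124 119 125 125 123
  125]
 [143 227 221 217 219 218 220 219 219 216 223 218 211 135 115 116 104 105
  119]
 [177 224 219 217 217 217 216 187 152 155 157 128 107  93  87  92  93  92
   92]
 [120 161 156 126 102 101 104  95  89  95  92  88  91  84  88  89  93  91
   89]
 [ 65  96  98  88  85  86  90  85  90  89  90  87  92  92  93  93  91  92
   90]
 [ 58  91  92  88  94  92  95  90  92  89  91  91  88  93  88  89  90  91
   90]]
```

```bash
python3 -m jog '[{"linear":[0,0.03,0.12],"roll":0},{"linear":[0,0,0.12],"roll":0},{"linear":[0,0,0.1],"roll":0},{"linear":[0,0,0],"roll":0}]' - 40|egrep 'pos|ft_|force';  python3 -m jog '[{"linear":[0,0,0.04],"roll":0},{"linear":[0,0,0.04],"roll":0},{"linear":[0,0,0],"roll":0}]' |egrep 'pos|ft_|force'; python3 -m jog '[{"linear":[0,0,0.03],"roll":0},{"linear":[0,0,0],"roll":0}]' |egrep 'pos|ft_|force'; python3 - <<'E'
from h import *
o=env.observe(); print((o["position"]-st(36.3,0)).round(4))
E
```

```text
position: [0.3912, -0.2888, 0.1154]
ft_force: [1.6, 0.7, -1.4]
gripper_force: 68.3
position: [0.3916, -0.2891, 0.1128]
ft_force: [3.5, -0.8, -1.4]
gripper_force: 68.5
position: [0.3915, -0.2891, 0.1117]
ft_force: [4.5, -0.6, 1.4]
gripper_force: 68.7
[-0.      0.0006 -0.0054]
```

```bash
python3 - <<'E'
from h import *
p=env.observe()["position"]
for th,d in [(33,.006),(30,.0065),(26,.0075),(22,.009),(18,.010),(14,.012),(10,.014),(6,.017),(3,.020),(0,.024),(-1,.030),(0,.040)]:
    q=st(th,d); l=((q-p)@R0()/.04).round(2); p=p+R0()@l*.04; print(th,d,l)
E
python3 -m jog '[{"linear":[0,0,0],"roll":0},{"linear":[0,0,0],"roll":0}]' -1 20
```

```text
33 0.006 [-0.13 -0.01 -0.07]
30 0.0065 [-0.12 -0.   -0.06]
26 0.0075 [-0.16 -0.   -0.06]
22 0.009 [-0.17 -0.   -0.04]
18 0.01 [-0.17 -0.   -0.04]
14 0.012 [-0.18 -0.   -0.  ]
10 0.014 [-0.19 -0.    0.01]
6 0.017 [-0.18 -0.    0.05]
3 0.02 [-0.14 -0.    0.06]
0 0.024 [-0.14 -0.    0.1 ]
-1 0.03 [-0.04 -0.    0.15]
0 0.04 [ 0.04 -0.    0.25]
time_s: 23.75
position: [0.3914, -0.2891, 0.1117]
tool_rot: [[-1.0, 0.02, 0.001], [0.02, 1.0, -0.001], [-0.001, -0.001, -1.0]]
ft_force: [5.4, -0.6, 2.3]
grip_width: 0.0146
gripper_force: 68.7
```

```bash
python3 -m jog '[{"linear":[-0.07,0,-0.03],"roll":0},{"linear":[-0.06,0,-0.04],"roll":0},{"linear":[-0.06,0,-0.03],"roll":0},{"linear":[-0.06,0,-0.03],"roll":0},{"linear":[-0.08,0,-0.03],"roll":0},{"linear":[-0.08,0,-0.03],"roll":0},{"linear":[0,0,0],"roll":0}]';  python3 -m jog '[{"linear":[-0.09,0,-0.02],"roll":0},{"linear":[-0.08,0,-0.02],"roll":0},{"linear":[-0.09,0,-0.02],"roll":0},{"linear":[-0.08,0,-0.02],"roll":0},{"linear":[0,0,0],"roll":0}]'
```

```text
time_s: 24.33
position: [0.4064, -0.2886, 0.1188]
tool_rot: [[-1.0, 0.019, -0.004], [0.019, 1.0, 0.002], [0.004, 0.002, -1.0]]
ft_force: [-5.0, 0.4, -0.1]
grip_width: 0.0146
gripper_force: 68.5
time_s: 24.75
position: [0.4202, -0.289, 0.1219]
tool_rot: [[-1.0, 0.02, -0.004], [0.02, 1.0, 0.001], [0.004, 0.001, -1.0]]
ft_force: [-3.7, -2.0, -1.1]
grip_width: 0.0143
gripper_force: 68.2
```

```bash
python3 -m jog '[{"linear":[-0.09,0,0],"roll":0},{"linear":[-0.09,0,0],"roll":0},{"linear":[-0.09,0,0],"roll":0},{"linear":[-0.1,0,0.01],"roll":0},{"linear":[-0.09,0,0.02],"roll":0},{"linear":[-0.09,0,0.02],"roll":0},{"linear":[0,0,0],"roll":0}]'; python3 -m jog '[{"linear":[-0.07,0,0.02],"roll":0},{"linear":[-0.07,0,0.02],"roll":0},{"linear":[-0.07,0,0.02],"roll":0},{"linear":[-0.07,0,0.02],"roll":0},{"linear":[0,0,0],"roll":0}]'; python3 - <<'E'
from h import *
o=env.observe(); G=o["position"]+[0,0,.0187]; d=np.array([.4606,0,.047])-G; print(np.degrees(np.arctan2(d[0],-d[2]))-2.2, G)
E
```

```text
time_s: 25.33
position: [0.4427, -0.2896, 0.1199]
tool_rot: [[-1.0, 0.02, -0.002], [0.02, 1.0, 0.001], [0.002, 0.001, -1.0]]
ft_force: [-3.3, -0.2, -1.8]
grip_width: 0.0143
gripper_force: 67.3
time_s: 25.75
position: [0.4536, -0.29, 0.1169]
tool_rot: [[-1.0, 0.02, -0.002], [0.02, 1.0, 0.0], [0.002, 0.0, -1.0]]
ft_force: [-5.8, -1.2, 1.8]
grip_width: 0.0145
gripper_force: 67.1
2.3263694316039825 [ 0.45358223 -0.28995615  0.13564766]
```

```bash
python3 -m jog '[{"linear":[-0.05,-0.01,0.05],"roll":0},{"linear":[0,-0.01,0.08],"roll":0},{"linear":[0,0,0.1],"roll":0},{"linear":[0,0,0],"roll":0}]' |egrep 'pos|ft_|force'; python3 -m jog '[{"linear":[0.02,0,0.1],"roll":0},{"linear":[0,0,0.08],"roll":0},{"linear":[0,0,0],"roll":0}]' |egrep 'pos|ft_|force'
```

```text
position: [0.4558, -0.2905, 0.1069]
ft_force: [-2.7, 0.2, -2.3]
gripper_force: 66.9
position: [0.4553, -0.2907, 0.1]
ft_force: [-1.5, 0.4, -1.6]
gripper_force: 66.9
```

```bash
python3 -m jog '[{"linear":[0,0,0.06],"roll":0},{"linear":[0,0,0],"roll":0}]' |egrep 'pos|ft_|force'; python3 -m jog '[{"linear":[0,0,0.04],"roll":0},{"linear":[0,0,0],"roll":0}]' |egrep 'pos|ft_|force'; python3 -m jog '[{"linear":[0,0,0.03],"roll":0},{"linear":[0,0,0],"roll":0}]' |egrep 'pos|ft_|force'
```

```text
position: [0.4554, -0.2908, 0.098]
ft_force: [-2.3, -0.3, -1.6]
gripper_force: 66.9
position: [0.4554, -0.2909, 0.0966]
ft_force: [-1.5, -1.1, -0.5]
gripper_force: 66.9
position: [0.4555, -0.291, 0.0956]
ft_force: [-2.5, -0.7, 1.4]
gripper_force: 67.3
```

```bash
python3 -m jog '[{"linear":[0,0,0.01],"roll":0},{"linear":[0,0,0],"roll":0},{"linear":[0,0,0],"roll":0},{"linear":[0,0,0],"roll":0},{"linear":[0,0,0],"roll":0},{"linear":[0,0,0],"roll":0},{"linear":[0,0,0],"roll":0},{"linear":[0,0,-0.2],"roll":0},{"linear":[0,0,-0.5],"roll":0},{"linear":[0,0,-0.7],"roll":0},{"linear":[0,0,-0.9],"roll":0},{"linear":[0,0,-0.9],"roll":0}]' 1 20; python3 -m jog '[{"linear":[0.5,0,-0.5],"roll":0},{"linear":[0.7,0.5,0],"roll":0},{"linear":[0.7,0.5,0],"roll":0},{"linear":[0,0.5,0],"roll":0},{"linear":[0,0.9,0],"roll":0},{"linear":[0,0.9,0],"roll":0},{"linear":[0,0.9,0],"roll":0},{"linear":[0,0.9,0],"roll":0},{"linear":[0,0,0],"roll":0},{"linear":[0,0,0],"roll":0}]'
python3 - <<'E'
from h import *
t=optics.get_image("top"); s=optics.get_image("scene")
t0=cv2.imread("pics/top0.png")[:,:,::-1]; s0=cv2.imread("pics/scene0.png")[:,:,::-1]
for n,a,b in (("top",t,t0),("scene",s,s0)):
    d=np.abs(a.astype(int)-b).max(2)>40
    k,l,st_,c=cv2.connectedComponentsWithStats(d.astype(np.uint8)); print(n,[st_[i].tolist() for i in range(1,k) if st_[i,4]>8])
# handle top check
g=cv2.cvtColor(t,cv2.COLOR_RGB2GRAY); g0=cv2.cvtColor(np.ascontiguousarray(t0),cv2.COLOR_RGB2GRAY)
g2=cv2.cvtColor(s,cv2.COLOR_RGB2GRAY); g20=cv2.cvtColor(np.ascontiguousarray(s0),cv2.COLOR_RGB2GRAY)
print("pred handle top",proj("top",[.4545,-.291,.138]),proj("scene",[.4545,-.291,.138]))
print(g[218:232,362:378]);print(g0[218:232,362:378]);print(g2[188:200,143:155]);print(g20[188:200,143:155])
E
```

```text
time_s: 27.83
position: [0.4551, -0.2906, 0.225]
tool_rot: [[-1.0, 0.02, -0.001], [0.02, 1.0, 0.001], [0.001, 0.0, -1.0]]
ft_force: [0.5, -0.9, 0.0]
grip_width: 0.0857
gripper_force: 0.0
time_s: 28.67
position: [0.3835, -0.084, 0.2439]
tool_rot: [[-1.0, 0.017, 0.001], [0.017, 1.0, -0.001], [-0.001, -0.001, -1.0]]
ft_force: [-0.1, 0.3, -0.4]
grip_width: 0.0855
gripper_force: 0.0
top [[257, 161, 8, 5, 12], [274, 166, 4, 3, 9], [253, 172, 14, 12, 68], [251, 189, 11, 2, 11], [45, 202, 316, 182, 22150], [253, 205, 38, 16, 416], [365, 220, 9, 4, 9], [366, 225, 7, 4, 12], [0, 356, 45, 28, 689], [229, 364, 25, 20, 106]]
scene [[168, 0, 67, 57, 2049], [257, 0, 27, 35, 790], [318, 0, 65, 69, 1821], [232, 26, 20, 12, 158], [258, 43, 25, 6, 35], [230, 48, 14, 4, 20], [181, 50, 8, 4, 15], [180, 61, 191, 111, 7147], [214, 108, 5, 6, 14], [195, 120, 24, 11, 116], [208, 191, 11, 3, 30], [223, 199, 60, 20, 412], [272, 201, 10, 8, 27]]
pred handle top [[372.94703864 223.18956437]] [[147.73163682 192.42554952]]
[[233 232 232 231 230 208 198 170 132 121  93  81  80  80  81  81]
 [233 234 233 233 234 233
[... 2311 characters left out ...]
64  63  64  67  66  58  58  65  65]
 [ 63  65  70  62  61  54  70  62  62  49  64  63]]
[[241 239 243 245 247 213 166 125  97  81  66  67]
 [245 175 161 129  98  82  67  61  53  56  60  59]
 [ 94  67  64  53  52  59  62  62  64  59  62  68]
 [ 56  52  58  76  97 105 123  93  66  65  67  63]
 [ 63  63  72 139 147 138 144 139  70  62  67  65]
 [ 61  67  86 145 146 145 144 123  61  56  64  63]
 [ 66  65  66 115 130 120 118  69  50  62  70  64]
 [ 61  67  62  62  69  66  66  56  54  65  61  66]
 [ 62  66  65  66  59  61  59  63  52  58  63  67]
 [ 63  69  68  60  63  60  63  62  59  56  69  66]
 [ 64  63  68  57  58  65  58  65  56  53  65  69]
 [ 66  59  69  67  60  63  65  61  59  55  64  63]]
```

```bash
python3 -c "
from rig import env
print(env.close_job())"
```

```text
the job is handed in; nothing more can be done
None
```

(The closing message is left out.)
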